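Find the full coin tin by its heft

ROBOT

A 6-joint arm with a two-finger parallel gripper is mounted at the origin on the work surface. World frame = base frame: x ahead of the robot, y to its left, z up, the work surface at z = 0. Lengths are in mm, angles in rad, forces in N, time in s.
With the tool pointing down it reaches from about 300 to 775 mm from the base axis. Payload 14.6 kg.
Tool frame: the origin (TCP) lies on the mounting face of the last link; the fingertips stand 199 mm ahead of it and the grasp point (between the pads) lies 180 mm ahead of it; z points along the fingers, y is the line along which they close (so a half turn about z gives the same grasp; the last joint's range is limited). The gripper opens to 94 mm and grips with 3 to 60 N. Pads are 16 mm wide; open, the fingers measure 119 mm over their backs; the gripper's body (75 mm by 177 mm) begins 78 mm behind the grasp point.
Start: joints at [1.253, 0.3, 1.521, -0, 1.321, -0.067], TCP at [136.497, 532.785, 404.646] pointing down, gripper open.
Joint ranges: [-3.03, 3.03], [-0.79, 2.21], [0.23, 2.52], [-1.04, 4.18], [0, 3.07], [-2.55, 2.55]. Speed limits (rad/s): [2.22, 2.22, 2.57, 3.14, 3.14, 3.14].

INTERFACE

Orientations are given as a unit quaternion [w, x, y, z].
In Python, from station import monitor, optics, ticket, spotter gives the robot as it stands.
- The arm moves only by the shell command python3 -m handwheel 'ROWS' [FORCE]. ROWS is JSON, a list of rows, each an object with "hand": the gripper's target within -1 to 1 (fully open at 1, half-way at 0, shut at -1); "offset": the shift along the tool's x, y, z in mm, a list of three; "turn": the turn, a rotation vector about the tool's x, y, z in rad, a list of three. A call has 1 to 8 rows; each row is the pose to reach, as a shift and turn from the pose commanded when the call began, along the tool's axes at that moment; what a row does not reach only later rows make up. A row lasts 1/10 s, in which the tool goes at most 50 mm and 8.59 degrees, less where a joint would pass 70% of its speed; a pose out of reach is approached as far as the arm can. A call with a gripper value outside its range is refused whole. The fingers move at their own pace and stop on an object; FORCE is the grip in N (left out, the last holds). Time passes only in rows, so rows that repeat a pose let the fingers close. It gives the time, the measured TCP pose, the force, the opening and the grip force at its end, in the units of the state.
- monitor.observe(): the state, without advancing time (a new reading comes with each control period).
- optics.camera(name): name is "scene" or "top" or "wrist"; returns the picture (420x560x3 uint8, blue, green, red); there is no depth.
- optics.camera_info(name): a dict with "fx", "fy", "cx", "cy" (pixels), "distortion" ([k1, k2, p1, p2, k3] as OpenCV has them; the pictures are not rectified), "view" (4x4, takes a point from world to camera coordinates); the wrist camera has in their place "T_tool_cam" (4x4, takes a point from camera to tool coordinates, whose origin is the TCP and whose axes are the flange's). Camera axes: x right, y down, z forward; pixel columns grow to the right and rows downward; lengths in mm; the calibration is good to about 2 mm. A picture is of the moment at which its call begins: read the wrist's pose just before it. camera_info takes no time and is no camera call.
- ticket.job_done(): hands the job in; it is judged then, once.
Trained networks look in the newest picture that a camera, given by its name, has taken for a name from the list of things; names that differ only in an ending like _2 or _b are one class to them, and where a whole thing is asked for, a point or a joint stands for the part that bears it (a point fixed in the world has none). Each returns a list of dicts, best first, with "conf" (0 to 1); they miss things now and then, are a little off and sometimes report something else, mostly with a low value. They report only what shows in the picture. A call takes as long as a camera call. They do not tell look-alikes from the thing itself.
- spotter.trace(camera, query): "mask" (420x560 bool, what is visible of it) and "location" ([column, row] in pixels, amid what is visible of it).
- spotter.tip_of(camera, query): "location" ([column, row] in pixels: a listed point, or the origin of a listed thing).
The state is a dict: "clock": time; "joint_pos": joint angles; "joint_velocities": joint speeds; "tau": joint torques, N m; "eef_pos": TCP position; "eef_rot": TCP orientation; "force": force on the tool from outside, world axes, zero at the start; "torque": the same for the moment, N m; "grip_width": finger opening in mm; "grasp_force": force on a finger pad.
Only numpy, scipy, OpenCV 4.12 (cv2) and the standard library are available. Lean on these libraries where they do the work, as an engineer would, in place of code of your own. Each camera call takes 0.05 s, during which the arm holds its last target. There are 200 camera calls.

TASK

The three closed tins on the side table look alike, but one is nearly full of coins, one is part full and one is empty: heft them to tell which is which. Stand the heaviest in the middle of the round steel coaster and the lightest in the middle of the square cork mat, and leave the part-full one standing on the table where it was. Set the tins down without dropping them or tipping them over, and leave everything else as it is.

Things in the scene. Friction and masses are not known exactly. Their poses are not given: they have to be found in the camera images.
- tin_a: one of three look-alike closed square tins, loose on the table: body 56 x 56 x 76 mm, fixed plug lid 50 x 50 x 8 mm on top, 84 mm high in all. Origin: centre of underside; z up, x and y square to its sides. Any tin may be the empty (about 0.13 kg), part-full (0.36 kg) or full one (0.7 kg), each within 15 %, whatever its name or place; the coin roll has 3 mm of play inside
- tin_b: one of three look-alike closed square tins, loose on the table: body 56 x 56 x 76 mm, fixed plug lid 50 x 50 x 8 mm on top, 84 mm high in all. Origin: centre of underside; z up, x and y square to its sides. Any tin may be the empty (about 0.13 kg), part-full (0.36 kg) or full one (0.7 kg), each within 15 %, whatever its name or place; the coin roll has 3 mm of play inside
- tin_c: one of three look-alike closed square tins, loose on the table: body 56 x 56 x 76 mm, fixed plug lid 50 x 50 x 8 mm on top, 84 mm high in all. Origin: centre of underside; z up, x and y square to its sides. Any tin may be the empty (about 0.13 kg), part-full (0.36 kg) or full one (0.7 kg), each within 15 %, whatever its name or place; the coin roll has 3 mm of play inside
- coaster: round stainless steel coaster, 110 mm across, 5 mm thick, fixed to the table; origin at the centre of its underside on the table top, z up
- mat: square cork mat, 120 x 120 mm, 6 mm thick, fixed to the table; origin at the centre of its underside on the table top, z up, x and y along its sides
- jar: bystander: empty glass jar with a steel twist cap, 76 mm across, 120 mm high; origin at the centre of its underside
- bowl: bystander: white stoneware bowl, 130 mm across, 55 mm high; origin at the centre of its underside
- car: bystander: small yellow plastic toy car, 75 x 34 mm, 32 mm high, long side along its x; origin on the table under its centre. Stands between the coaster and the mat
- bookend: bystander: L-shaped solid oak bookend, 100 x 100 mm, 140 mm high, beside the books; origin at the centre of its underside
- mug: bystander: stoneware mug, 80 mm across, 90 mm high, handle on its +y side; origin at the centre of its underside
- candle: bystander: low brass candle holder, 76 mm across, 60 mm high; origin at the centre of its underside
Not all that is in view belongs to the job. What is shaped like the tin_a but green is not meant.

How it is judged:
By the outcome, as a careful person would: the job done as asked, in the order asked, and still so for the second after the job is handed in, with the robot touching nothing.
It also fails if it takes over 64 s, if anything falls off the work surface, if the arm or the gripper's body presses on something with over 40 N, if the wrist force passes 120 N, or if a joint passes its speed limit or range.

## Working session

There is one attempt and no reset: what is moved stays moved. The work goes in short steps, Python scripts to look and compute and a shell command to move; the robot and the scene stay as the last step left them, time stands still between calls to the robot, and variables do not carry over. Pictures are saved under pics/ and viewed, at most 10 in all, crops included, and the job is handed in when it is done.

```bash
mkdir -p pics; ls; python3 - <<'E'
from station import monitor, optics, spotter
import cv2,numpy as np
print(monitor.observe())
for c in ("scene","top"):
    i=optics.camera(c); cv2.imwrite(f"pics/{c}1.png",i)
    print(c,{k:np.round(v,3).tolist() for k,v in optics.camera_info(c).items()})
    if c=="top" or 1:
        for q in ("tin_a","coaster","mat"):
            print(c,q,[(np.round(d["conf"],2),np.round(d["location"],1).tolist()) for d in spotter.tip_of(c,q)])
print(np.round(optics.camera_info("wrist")["T_tool_cam"],3))
E
```

```text
pics
{'clock': 0.0, 'joint_pos': array([ 1.25339152e+00,  3.00479193e-01,  1.52159417e+00, -4.84386017e-05,
        1.32072621e+00, -6.65659377e-02]), 'joint_velocities': array([ 4.72364082e-04, -9.69171881e-04,  5.11350045e-04,  2.33878018e-05,
        1.11537381e-03,  1.41335326e-03]), 'tau': array([ 1.05215739e-03, -5.31799614e+01, -3.52737987e+01,  7.08626490e-02,
        2.43437866e-02, -8.79863615e-05]), 'eef_pos': array([136.49578095, 532.75609309, 404.07621764]), 'eef_rot': array([-9.21143710e-05,  1.25084900e-01,  9.92145858e-01, -5.96852476e-04]), 'force': array([ 0.655603  , -0.60367651,  1.50299411]), 'torque': array([ 0.0269608,  0.005275 , -0.0294857]), 'grasp_force': 0.0, 'grip_width': 94.142063607438}
scene {'fx': 511.829, 'fy': 511.829, 'cx': 285.989, 'cy': 214.441, 'distortion': [-0.112, 0.0, 0.0, 0.0, 0.0], 'view': [[0.702, 0.712, -0.012, -401.28], [0.577, -0.58, -0.575, -310.215], [-0.416, 0.396, -0.818, 1858.496], [0.0, 0.0, 0.0, 1.0]]}
scene tin_a [(np.float64(0.98), [198.0, 292.3]), (np.float64(0.89), [317.7, 170.6]), (np.float64(0.87), [214.6, 251.7]), (np.float64(0.85), [263.8, 192.4]), (np.float64(0.81), [191.0, 226.0]), (np.float64(0.54), [354.9, 195.9])]
scene coaster [(np.float64(0.36), [314.9, 170.9])]
scene mat [(np.float64(0.71), [252.4, 276.1])]
top {'fx': 393.792, 'fy': 393.792, 'cx': 285.232, 'cy': 214.253, 'distortion': [-0.009, 0.0, 0.0, 0.0, 0.0], 'view': [[0.011, -1.0, 0.019, -25.122], [-0.982, -0.014, -0.186, 583.555], [0.187, -0.016, -0.982, 960.623], [0.0, 0.0, 0.0, 1.0]]}
top tin_a [(np.float64(0.94), [367.1, 249.0]), (np.float64(0.93), [363.1, 292.7]), (np.float64(0.82), [266.8, 272.8]), (np.float64(0.65), [199.2, 250.2]), (np.float64(0.58), [411.4, 230.6])]
top coaster [(np.float64(0.8), [191.0, 192.0])]
top mat [(np.float64(0.87), [348.2, 195.0])]
[[ 0.    -0.963 -0.268 79.084]
 [ 1.     0.     0.    -0.155]
 [-0.    -0.268  0.963 19.77 ]
 [ 0.     0.     0.     1.   ]]
```

View pics/scene1.png

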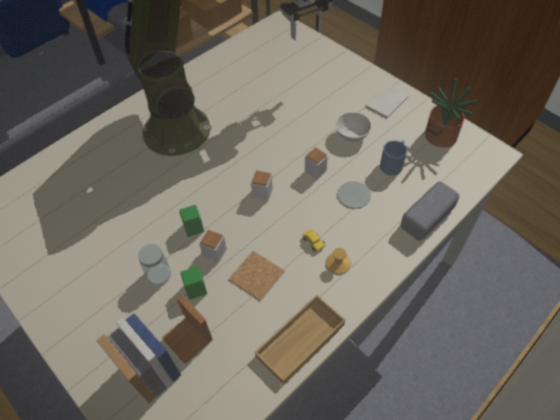

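View pics/top1.png

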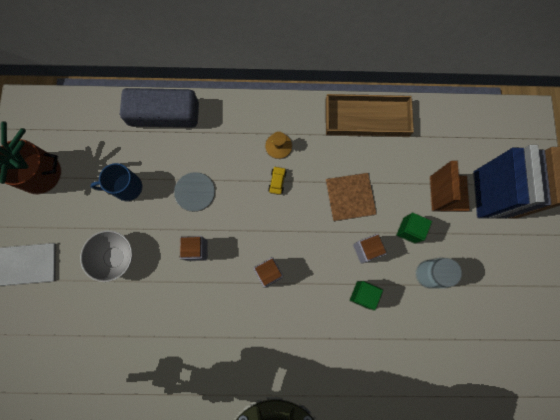

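The pictures show three tins with copper lids (top view at about (191,247), (268,272) and (370,249)), and two green look-alikes at (415,228) and (367,295). The coaster is at (194,192) and the mat at (351,197), with the car between them at (277,181).

```bash
cat > h.py <<'E'
import numpy as np, cv2
from station import monitor, optics, spotter
from scipy.spatial.transform import Rotation as R
def cam(c, st=None):
    i=optics.camera_info(c); K=np.array([[i["fx"],0,i["cx"]],[0,i["fy"],i["cy"]],[0,0,1.]])
    if c=="wrist":
        T=np.eye(4); q=st["eef_rot"]; T[:3,:3]=R.from_quat([*q[1:],q[0]]).as_matrix(); T[:3,3]=st["eef_pos"]
        V=np.linalg.inv(T@i["T_tool_cam"])
    else: V=np.array(i["view"])
    return K,np.array(i["distortion"],float),V
def unproj(c,px,z,st=None):
    K,D,V=cam(c,st); n=cv2.undistortPoints(np.array(px,float).reshape(-1,1,2),K,D).reshape(-1,2)
    d=np.c_[n,np.ones(len(n))]@V[:3,:3]; o=-V[:3,:3].T@V[:3,3]
    return (o+d*((z-o[2])/d[:,2])[:,None])[:,:2]
def rect(p):
    (c,s,a)=cv2.minAreaRect(p.astype(np.float32)); return np.round(c,1),np.round(s,1),round(((a+45)%90)-45,1)
def blobs(c,img,lo,hi,z,st=None,amin=120):
    m=cv2.inRange(cv2.cvtColor(img,cv2.COLOR_BGR2HSV),lo,hi)
    n,l,s,ce=cv2.connectedComponentsWithStats(m)
    for k in range(1,n):
        if s[k,4]>=amin:
            ys,xs=np.where(l==k); p=unproj(c,np.c_[xs,ys],z,st)
            print(c,np.round(ce[k],0),s[k,4],"rect",*rect(p),"mean",np.round(p.mean(0),1))
E
python3 - <<'E'
from h import *
for c in("top","scene"):
    i=cv2.imread(f"pics/{c}1.png"); h=cv2.cvtColor(i,cv2.COLOR_BGR2HSV)
    for p in ([(191,247),(268,272),(372,245)] if c=="top" else [(317,155),(262,177),(212,239)]):
        print(p,h[p[1],p[0]],unproj(c,[p],84).round())
    blobs(c,i,(3,120,60),(16,255,255),84)
    optics.camera(c)
    for q,z in(("coaster",5),("mat",6),("car",16),("candle",30),("mug",90),("jar",120),("bowl",55)):
        for d in spotter.trace(c,q)[:1]:
            ys,xs=np.where(d["mask"]); p=unproj(c,np.c_[xs,ys],z); print(q,round(d["conf"],2),rect(p),p.mean(0).round(1))
E
```

```text
(191, 247) [ 13 171  88] [[493. 213.]]
(268, 272) [ 12 167  90] [[435.  23.]]
(372, 245) [ 13 176  84] [[ 504. -233.]]
top [554. 172.] 603 rect [ 693.2 -710.8] [ 34.7 157.8] -7.0 mean [ 699.4 -715.2]
top [445. 185.] 1042 rect [ 661.4 -426. ] [ 75.4 128.4] -0.1 mean [ 661.1 -426.6]
top [350. 196.] 1754 rect [ 627.4 -182.3] [107.3 108.6] 9.7 mean [ 627.  -182.1]
top [373. 247.] 370 rect [ 499.4 -235.5] [47.4 48.4] 21.6 mean [ 499.3 -235.5]
top [190. 247.] 360 rect [494.3 215.9] [46.8 44.2] 2.9 mean [494.1 215.9]
top [268. 272.] 378 rect [435.9  23.2] [47.4 46.8] 30.7 mean [435.7  23.2]
coaster 0.6 (array([653.7, 230.2]), array([111.6, 110.8]), 35.7) [652.2 230.8]
mat 0.83 (array([ 644.9, -197.5]), array([119.2, 119.6]), 9.4) [ 643.9 -197.5]
car 0.76 (array([686.5,   2.1]), array([40.3, 79.1]), -5.9) [687.    2.9]
candle 0.74 (array([782.8,   5.1]), array([77.9, 73.9]), 1.0) [781.6   4.7]
mug 0.71 (array([652.2, 398.9]), array([121.3,  86.2]), -25.5) [652.4 401. ]
jar 0.79 (array([ 435.5, -380. ]), array([ 70.3, 106.6]), 0.5) [ 434.9 -380. ]
bowl 0.59 (array([470. , 432.8]), array([129.
[... 315 characters left out ...]
 [211. 239.] 158 rect [ 503.1 -239.2] [39.8 41.8] 19.9 mean [ 502.8 -238.4]
scene [191. 309.] 174 rect [ 636.2 -421.9] [96.9 14.9] 1.1 mean [ 637.  -421.3]
coaster 0.82 (array([655.4, 229.5]), array([112.4, 107.1]), 44.9) [655.9 227.8]
mat 0.74 (array([ 650.6, -199.1]), array([124.6, 124. ]), 9.7) [ 651.2 -200.3]
car 0.75 (array([688. ,   1.5]), array([39.6, 72.8]), -10.4) [688.3   1.8]
candle 0.64 (array([797.4,  -7. ]), array([71.6, 81.9]), 2.9) [796.6  -8.3]
mug 0.86 (array([684. , 379.6]), array([ 76.4, 146.8]), 28.7) [684.3 377.9]
jar 0.57 (array([ 475.2, -413. ]), array([ 68.2, 132.2]), -13.5) [ 475.7 -414.1]
bowl 0.86 (array([477.2, 422.9]), array([136.3, 130.4]), -11.2) [477.8 422.8]
```

```bash
cat >> h.py <<'E'
def go(x,y,z,ang):
    "offset/turn to put grasp axis at x,y, grasp point at height z, finger line at ang deg (mod 180)"
    s=monitor.observe(); q=s["eef_rot"]; M=R.from_quat([*q[1:],q[0]]).as_matrix()
    ax=np.degrees(np.arctan2(M[1,1],M[0,1])); d=((ang-ax+90)%180)-90
    y_=np.array([np.cos(np.radians(ax+d)),np.sin(np.radians(ax+d)),0]); z_=np.array([0,0,-1.])
    Rt=np.c_[np.cross(y_,z_),y_,z_]
    print("clock",round(s["clock"],2),"tcp",s["eef_pos"].round(1),"yang",round(ax,1),"F",s["force"].round(2),"grip",round(s["grip_width"],1),round(s["grasp_force"],1))
    print("  offset",(M.T@(np.array([x,y,z+180])-s["eef_pos"])).round(1),"turn",R.from_matrix(M.T@Rt).as_rotvec().round(3))
def lids(z=84,amin=400):
    s=monitor.observe(); i=optics.camera("wrist"); blobs("wrist",i,(3,90,50),(18,255,255),z,s,amin); return i
E
python3 - <<'E'
from h import *
i=cv2.imread("pics/top1.png"); blobs("top",i,(40,120,40),(80,255,255),84)
go(494,216,220,93)
E
python3 -m handwheel '[{"hand":1,"offset":[-425,-218,0],"turn":[0,0,-0.3]},{"hand":1,"offset":[-425,-218,0],"turn":[0,0,-0.3]},{"hand":1,"offset":[-425,-218,0],"turn":[0,0,-0.3]},{"hand":1,"offset":[-425,-218,0],"turn":[0,0,-0.3]},{"hand":1,"offset":[-425,-218,0],"turn":[0,0,-0.3]},{"hand":1,"offset":[-425,-218,0],"turn":[0,0,-0.3]},{"hand":1,"offset":[-425,-218,0],"turn":[0,0,-0.3]},{"hand":1,"offset":[-425,-218,0],"turn":[0,0,-0.3]}]' 10
python3 -c "
from h import *
go(494,216,220,93)"
```

```text
top [414. 227.] 662 rect [ 548.5 -340.7] [68.6 69.9] -23.2 mean [ 549.3 -341.2]
top [366. 295.] 606 rect [ 383.3 -215.7] [64.3 55.5] -23.1 mean [ 382.9 -215.7]
clock 1.2 tcp [136.5 532.8 404.6] yang 75.6 F [-0.38  0.8  -0.22] grip 94.0 0.0
  offset [-425.  -218.1    4.6] turn [-0.    -0.    -0.303]
clock: 2.0
eef_pos: [431.2, 271.3, 404.9]
eef_rot: [0.0, -0.025, 1.0, 0.0]
force: [0.8, 0.9, 0.8]
grip_width: 93.9
grasp_force: 0.0
clock 2.0 tcp [431.2 271.3 404.9] yang 92.8 F [0.81 0.9  0.78] grip 93.9 0.0
  offset [-60.  -58.3   4.9] turn [ 0.     0.    -0.003]
```

```bash
python3 -m handwheel '[{"hand":1,"offset":[-60,-58,0],"turn":[0,0,0]},{"hand":1,"offset":[-60,-58,0],"turn":[0,0,0]},{"hand":1,"offset":[-60,-58,0],"turn":[0,0,0]}]'
python3 -c "
from h import *
i=lids(); cv2.imwrite('pics/w1.png',i)
go(494,216,50,93)"
```

```text
clock: 2.3
eef_pos: [495.0, 215.4, 404.3]
eef_rot: [-0.0, -0.023, 1.0, -0.0]
force: [-0.7, -0.2, -0.2]
grip_width: 94.4
grasp_force: 0.0
wrist [ 60. 125.] 3628 rect [434.3  24.8] [49.8 51.6] 30.1 mean [433.8  24.7]
wrist [281. 201.] 2844 rect [492.2 215.9] [48.7 48.9] 2.6 mean [491.8 215.9]
clock 2.35 tcp [493.7 216.8 404.3] yang 92.7 F [ 0.02  0.55 -0.61] grip 93.9 0.0
  offset [ -0.4  -0.8 174.3] turn [-0.    -0.001 -0.006]
```

View pics/w1.png

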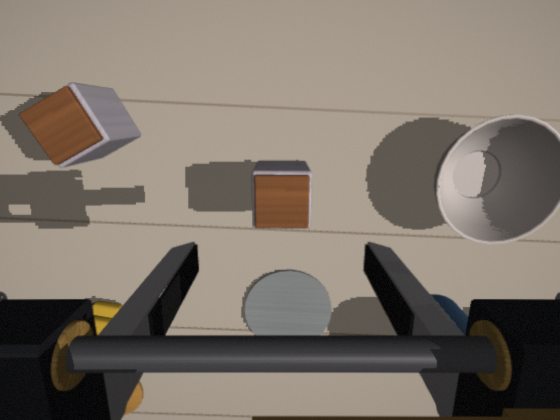

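The wrist view shows the first tin at (281,201), the second at (60,125), the coaster at (288,305) and the bowl at (505,180). The tin estimates agree within 3 mm, so I'll descend and grip.

```bash
python3 -m handwheel '[{"hand":1,"offset":[1.5,-1,50],"turn":[0,0,0]},{"hand":1,"offset":[1.5,-1,95],"turn":[0,0,0]},{"hand":1,"offset":[1.5,-1,135],"turn":[0,0,0]},{"hand":1,"offset":[1.5,-1,165],"turn":[0,0,0]},{"hand":1,"offset":[1.5,-1,176],"turn":[0,0,0]},{"hand":1,"offset":[1.5,-1,176],"turn":[0,0,0]}]' 
python3 -m handwheel '[{"hand":-1,"offset":[0,0,0],"turn":[0,0,0]},{"hand":-1,"offset":[0,0,0],"turn":[0,0,0]},{"hand":-1,"offset":[0,0,0],"turn":[0,0,0]},{"hand":-1,"offset":[0,0,0],"turn":[0,0,0]},{"hand":-1,"offset":[0,0,0],"turn":[0,0,0]},{"hand":-1,"offset":[0,0,0],"turn":[0,0,0]}]' 30
```

```text
clock: 2.95
eef_pos: [490.8, 217.6, 228.1]
eef_rot: [-0.001, -0.025, 1.0, -0.0]
force: [0.5, 0.1, 0.3]
grip_width: 94.3
grasp_force: 0.0
clock: 3.55
eef_pos: [491.4, 216.9, 229.1]
eef_rot: [0.0, -0.025, 1.0, -0.0]
force: [-1.3, -2.4, 5.6]
grip_width: 56.0
grasp_force: 30.0
```

```bash
cat >> h.py <<'E'
def heft(n=10):
    F=[];T=[]
    for _ in range(n):
        optics.camera("top"); s=monitor.observe(); F.append(s["force"]); T.append(s["tau"])
    print("clock",round(s["clock"],2),"F",np.mean(F,0).round(2),"sd",np.std(F,0).round(2),"tau",np.mean(T,0).round(2)[1:3],"tcp",s["eef_pos"].round(1),s["grip_width"].round(1))
E
python3 -m handwheel '[{"hand":-1,"offset":[0,0,-8],"turn":[0,0,0]},{"hand":-1,"offset":[0,0,-20],"turn":[0,0,0]},{"hand":-1,"offset":[0,0,-35],"turn":[0,0,0]},{"hand":-1,"offset":[0,0,-40],"turn":[0,0,0]},{"hand":-1,"offset":[0,0,-40],"turn":[0,0,0]},{"hand":-1,"offset":[0,0,-40],"turn":[0,0,0]}]' 
python3 -c "
from h import *
heft()"
```

```text
clock: 4.15
eef_pos: [491.2, 216.9, 268.4]
eef_rot: [-0.0, -0.025, 1.0, -0.0]
force: [0.9, -0.0, -3.9]
grip_width: 56.2
grasp_force: 30.0Traceback (most recent call last):
  File "<string>", line 3, in <module>
    heft()
    ~~~~^^
  File "h.py", line 38, in heft
    print("clock",round(s["clock"],2),"F",np.mean(F,0).round(2),"sd",np.std(F,0).round(2),"tau",np.mean(T,0).round(2)[1:3],"tcp",s["eef_pos"].round(1),s["grip_width"].round(1))
                                                                                                                                                       ^^^^^^^^^^^^^^^^^^^^^
AttributeError: 'float' object has no attribute 'round'
```

```bash
sed -i 's/s\["grip_width"\].round(1))$/s["grip_width"])/' h.py
python3 -c "
from h import *
heft()"
```

```text
clock 5.15 F [ 0.05  0.14 -3.39] sd [0.71 0.32 0.49] tau [-56.74 -31.23] tcp [491.3 217.  268.7] 55.97466118509697
```

3.4 N means the part-full tin, so it goes straight back down where it stood.

```bash
python3 -m handwheel '[{"hand":-1,"offset":[0,0,15],"turn":[0,0,0]},{"hand":-1,"offset":[0,0,27],"turn":[0,0,0]},{"hand":-1,"offset":[0,0,34],"turn":[0,0,0]},{"hand":-1,"offset":[0,0,38],"turn":[0,0,0]},{"hand":-1,"offset":[0,0,39.5],"turn":[0,0,0]},{"hand":-1,"offset":[0,0,39.5],"turn":[0,0,0]}]' 
python3 -m handwheel '[{"hand":1,"offset":[0,0,0],"turn":[0,0,0]},{"hand":1,"offset":[0,0,0],"turn":[0,0,0]},{"hand":1,"offset":[0,0,0],"turn":[0,0,0]},{"hand":1,"offset":[0,0,0],"turn":[0,0,0]},{"hand":1,"offset":[0,0,0],"turn":[0,0,0]}]'
python3 -m handwheel '[{"hand":1,"offset":[0,0,-20],"turn":[0,0,0]},{"hand":1,"offset":[0,0,-60],"turn":[0,0,0]},{"hand":1,"offset":[0,0,-110],"turn":[0,0,0]},{"hand":1,"offset":[0,0,-160],"turn":[0,0,0]},{"hand":1,"offset":[0,0,-170],"turn":[0,0,0]}]'
python3 -c "
from h import *
go(434.3,24.8,220,120.1)"
```

```text
clock: 5.75
eef_pos: [491.4, 217.0, 229.4]
eef_rot: [0.0, -0.025, 1.0, 0.0]
force: [0.5, 0.7, -3.4]
grip_width: 55.9
grasp_force: 30.0
clock: 6.25
eef_pos: [491.3, 217.0, 229.3]
eef_rot: [0.0, -0.025, 1.0, 0.0]
force: [0.2, -0.2, 0.8]
grip_width: 92.0
grasp_force: 0.0
clock: 6.75
eef_pos: [491.3, 217.0, 405.0]
eef_rot: [0.004, -0.025, 1.0, 0.001]
force: [0.2, 0.4, 0.2]
grip_width: 94.0
grasp_force: 0.0
clock 6.75 tcp [491.3 217.  405. ] yang 92.8 F [0.18 0.38 0.18] grip 94.0 0.0
  offset [  66.5 -189.2    4. ] turn [ 0.     0.009 -0.476]
```

```bash
python3 -m handwheel '[{"hand":1,"offset":[66.5,-189,4],"turn":[0,0,-0.48]},{"hand":1,"offset":[66.5,-189,4],"turn":[0,0,-0.48]},{"hand":1,"offset":[66.5,-189,4],"turn":[0,0,-0.48]},{"hand":1,"offset":[66.5,-189,4],"turn":[0,0,-0.48]},{"hand":1,"offset":[66.5,-189,4],"turn":[0,0,-0.48]},{"hand":1,"offset":[66.5,-189,4],"turn":[0,0,-0.48]}]' 
python3 -c "
from h import *
lids()
go(434.3,24.8,48,120.1)"
```

```text
clock: 7.35
eef_pos: [433.9, 23.8, 394.9]
eef_rot: [-0.0, -0.26, 0.966, 0.0]
force: [-1.0, 0.6, -0.0]
grip_width: 94.2
grasp_force: 0.0
wrist [279. 205.] 2986 rect [433.7  22.6] [48.5 49. ] 30.1 mean [433.4  22.4]
wrist [ 37. 248.] 7210 rect [ 583.9 -148.5] [95.6 74.9] 9.8 mean [ 579.2 -147.3]
wrist [144. 404.] 1079 rect [691.1   9.5] [53.  36.1] 8.9 mean [690.4   7.6]
clock 7.4 tcp [434.3  24.9 395. ] yang 120.2 F [ 1.38 -0.2   1.06] grip 94.1 0.0
  offset [ 1.00e-01 -1.00e-01  1.67e+02] turn [0.    0.    0.002]
```

```bash
python3 -m handwheel '[{"hand":1,"offset":[1.5,-1.5,50],"turn":[0,0,0]},{"hand":1,"offset":[1.5,-1.5,95],"turn":[0,0,0]},{"hand":1,"offset":[1.5,-1.5,135],"turn":[0,0,0]},{"hand":1,"offset":[1.5,-1.5,160],"turn":[0,0,0]},{"hand":1,"offset":[1.5,-1.5,167],"turn":[0,0,0]},{"hand":1,"offset":[1.5,-1.5,167],"turn":[0,0,0]}]' 
python3 -m handwheel '[{"hand":-1,"offset":[0,0,0],"turn":[0,0,0]},{"hand":-1,"offset":[0,0,0],"turn":[0,0,0]},{"hand":-1,"offset":[0,0,0],"turn":[0,0,0]},{"hand":-1,"offset":[0,0,0],"turn":[0,0,0]},{"hand":-1,"offset":[0,0,0],"turn":[0,0,0]},{"hand":-1,"offset":[0,0,0],"turn":[0,0,0]}]' 30
python3 -m handwheel '[{"hand":-1,"offset":[0,0,-8],"turn":[0,0,0]},{"hand":-1,"offset":[0,0,-20],"turn":[0,0,0]},{"hand":-1,"offset":[0,0,-35],"turn":[0,0,0]},{"hand":-1,"offset":[0,0,-40],"turn":[0,0,0]},{"hand":-1,"offset":[0,0,-40],"turn":[0,0,0]},{"hand":-1,"offset":[0,0,-40],"turn":[0,0,0]}]' 
python3 -c "
from h import *
heft()
go(654,230,150,120)"
```

```text
clock: 8.0
eef_pos: [434.0, 23.8, 227.7]
eef_rot: [-0.001, -0.262, 0.965, 0.0]
force: [0.6, 0.2, 0.9]
grip_width: 94.0
grasp_force: 0.0
clock: 8.6
eef_pos: [433.8, 22.8, 228.6]
eef_rot: [0.0, -0.261, 0.965, -0.0]
force: [-0.1, -1.4, 4.6]
grip_width: 56.2
grasp_force: 30.0
clock: 9.2
eef_pos: [433.4, 22.9, 267.8]
eef_rot: [-0.0, -0.262, 0.965, 0.0]
force: [-0.4, -0.4, -6.5]
grip_width: 55.8
grasp_force: 30.0
clock 9.7 F [-0.15 -0.07 -7.18] sd [0.48 0.35 0.51] tau [-44.76 -30.59] tcp [433.7  22.9 268.1] 55.95384513590705
clock 9.7 tcp [433.7  22.9 268.1] yang 120.3 F [-0.1   0.32 -6.91] grip 56.0 30.0
  offset [-294.8   67.6  -61.9] turn [ 0.    -0.     0.006]
```

7.2 N is the heaviest. I'll lift it, and refine the coaster position from the earlier wrist picture.

```bash
python3 -m handwheel '[{"hand":-1,"offset":[0,0,-30],"turn":[0,0,0]},{"hand":-1,"offset":[-40,9,-62],"turn":[0,0,0]},{"hand":-1,"offset":[-80,18,-62],"turn":[0,0,0]},{"hand":-1,"offset":[-120,27,-62],"turn":[0,0,0]},{"hand":-1,"offset":[-160,36,-62],"turn":[0,0,0]},{"hand":-1,"offset":[-200,45,-62],"turn":[0,0,0]},{"hand":-1,"offset":[-235,54,-62],"turn":[0,0,0]},{"hand":-1,"offset":[-250,57,-62],"turn":[0,0,0]}]' 
python3 - <<'E'
from h import *
from scipy.optimize import least_squares
def circ(c,img,z,st,mask):
    e=cv2.findContours(mask.astype(np.uint8),cv2.RETR_EXTERNAL,cv2.CHAIN_APPROX_NONE)[0]
    p=unproj(c,max(e,key=len).reshape(-1,2),z,st)
    f=least_squares(lambda v:np.hypot(*(p-v).T)-55,p.mean(0),loss="soft_l1",f_scale=1.); r=f.fun; print(c,"coaster",f.x.round(1),"resid med",np.median(abs(r)).round(2),len(p))
i=cv2.imread("pics/w1.png"); st={"eef_pos":np.array([493.9,216.6,404.3]),"eef_rot":np.array([0,-.0236,.9997,0])}
m=np.zeros(i.shape[:2],np.uint8); h=cv2.cvtColor(i,cv2.COLOR_BGR2HSV); print(h[305,288],h[305,380-40],h[260,288])
k=np.full(i.shape[:2],2,np.uint8); k[255:350,225:350]=3; k[280:325,262:315]=1
cv2.grabCut(i,k,None,np.zeros((1,65)),np.zeros((1,65)),4,cv2.GC_INIT_WITH_MASK); m=(k==1)|(k==3); m[333:]=0
ys,xs=np.where(m); print(xs.min(),xs.max(),ys.min(),ys.max())
e=[q for q in max(cv2.findContours(m.astype(np.uint8),0,1)[0],key=len).reshape(-1,2) if q[1]<331]
p=unproj("wrist",e,5,st); f=least_squares(lambda v:np.hypot(*(p-v).T)-55.,p.mean(0),loss="soft_l1"); print("w1",f.x.round(1),np.median(abs(f.fun)).round(2))
for c in("top","scene"):
    s=None; i=optics.camera(c); d=spotter.trace(c,"coaster")
    if d: circ(c,i,5,None,d[0]["mask"])
go(653,230,150,120)
E
```

```text
clock: 10.5
eef_pos: [621.9, 200.4, 329.1]
eef_rot: [-0.0, -0.262, 0.965, 0.0]
force: [1.2, 1.3, -6.6]
grip_width: 55.7
grasp_force: 30.0
[ 60   2 128] [17 38 95] [ 16  38 170]
0 559 0 332
w1 [477.5 194.7] 163.3
top coaster [662.6 128. ] resid med 2.21 8
scene coaster [655.7 227.4] resid med 1.06 86
clock 10.7 tcp [620.5 198.3 329.3] yang 120.3 F [-0.09 -0.38 -7.54] grip 55.8 30.0
  offset [-44.   11.   -0.7] turn [ 0.    -0.002  0.006]
```

```bash
cat >> h.py <<'E'
from scipy.optimize import least_squares
def coaster(c,i,box,st=None,rmax=999):
    x0,x1,y0,y1=box; h=cv2.cvtColor(cv2.GaussianBlur(i,(3,3),0),cv2.COLOR_BGR2HSV); m=np.zeros(i.shape[:2],np.uint8)
    m[y0:y1,x0:x1]=((h[...,1]<20)|(h[...,0]>40))[y0:y1,x0:x1]
    e=max(cv2.findContours(m,0,1)[0],key=len).reshape(-1,2); e=e[(e[:,1]<rmax)]
    p=unproj(c,e,5,st); f=least_squares(lambda v:np.hypot(*(p-v).T)-55.,p.mean(0),loss="soft_l1"); print(c,"coaster",f.x.round(1),np.median(abs(f.fun)).round(2),np.hypot(*(p-f.x).T).mean().round(1),len(e))
E
python3 - <<'E'
from h import *
st={"eef_pos":np.array([493.9,216.6,404.3]),"eef_rot":np.array([0,-.0236,.9997,0])}
coaster("wrist",cv2.imread("pics/w1.png"),(225,350,255,350),st,331)
coaster("top",cv2.imread("pics/top1.png"),(165,225,165,218))
coaster("scene",cv2.imread("pics/scene1.png"),(330,378,176,212))
E
```

```text
wrist coaster [651.8 233.4] 0.37 54.7 160
top coaster [654.  231.6] 0.95 56.0 116
scene coaster [655.5 228.7] 0.81 54.4 87
```

```bash
python3 - <<'E'
from h import *
s=monitor.observe(); i=optics.camera("wrist"); cv2.imwrite("pics/w2.png",i); print(s["eef_pos"],s["eef_rot"])
K,D,V=cam("wrist",s); print(cv2.projectPoints(np.array([[653.,231,5]]),cv2.Rodrigues(V[:3,:3])[0],V[:3,3],K,D)[0].ravel())
E
```

```text
[620.54079382 198.27366697 329.31939169] [-7.75985570e-04 -2.61654364e-01  9.65161328e-01 -4.72561782e-05]
[292.24492997 248.62546301]
```

View pics/w2.png

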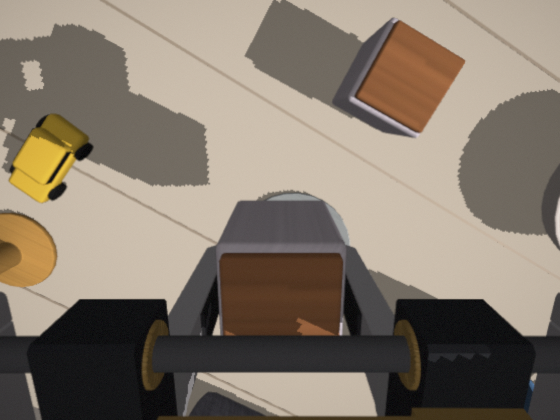

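The held tin hides most of the coaster; its near rim shows as an arc from (262,200) to (348,238). I'll fit that arc.

```bash
python3 - <<'E'
from h import *
i=cv2.imread("pics/w2.png"); s=monitor.observe()
h=cv2.cvtColor(i,cv2.COLOR_BGR2HSV); m=((h[...,1]<25)|(h[...,0]>40))&(h[...,2]>60)
e=[]
for x in range(264,346,3):
    r=np.where(m[180:245,x])[0]
    if len(r): e.append((x,180+r[0]))
e=np.array(e,float); print(e[::4].tolist()); p=unproj("wrist",e,5,s)
f=least_squares(lambda v:np.hypot(*(p-v).T)-55.,[653,231],loss="soft_l1"); print(f.x.round(1),abs(f.fun).round(1))
go(653,231,53.5,120)
E
```

```text
[[264.0, 200.0], [276.0, 195.0], [288.0, 193.0], [300.0, 193.0], [312.0, 196.0], [324.0, 202.0], [336.0, 212.0]]
[653.3 230.6] [0.2 0.7 0.  0.1 0.1 0.2 0.5 0.1 0.2 0.3 0.6 0.8 0.1 0.5 0.1 0.1 0.2 0.1
 0.7 0.2 0.4 0.3 0.2 0.2 0.4 0.  0.2 0. ]
clock 10.75 tcp [620.4 198.  329.7] yang 120.3 F [-0.08  0.07 -6.52] grip 55.7 30.0
  offset [-44.9  12.1  96.1] turn [ 0.    -0.001  0.005]
```

```bash
python3 -m handwheel '[{"hand":-1,"offset":[-40,10.5,0],"turn":[0,0,0]},{"hand":-1,"offset":[-45,12,30],"turn":[0,0,0]},{"hand":-1,"offset":[-45,12,60],"turn":[0,0,0]},{"hand":-1,"offset":[-45,12,80],"turn":[0,0,0]},{"hand":-1,"offset":[-45,12,90],"turn":[0,0,0]},{"hand":-1,"offset":[-45,12,93],"turn":[0,0,0]},{"hand":-1,"offset":[-45,12,93],"turn":[0,0,0]}]' 
python3 -c "
from h import *
heft(4)
go(653.3,230.6,53.6,120)"
```

```text
clock: 11.45
eef_pos: [653.6, 231.1, 238.1]
eef_rot: [0.0, -0.261, 0.965, -0.0]
force: [0.0, -0.2, -6.3]
grip_width: 55.8
grasp_force: 30.0
clock 11.65 F [-0.23  0.03 -7.28] sd [0.37 0.26 0.34] tau [-79.29 -35.23] tcp [653.6 231.4 238.5] 55.719926566075685
clock 11.65 tcp [653.6 231.4 238.5] yang 120.3 F [ 0.   -0.2  -6.99] grip 55.7 30.0
  offset [ 0.7 -0.5  4.9] turn [-0.     0.002  0.006]
```

```bash
python3 -m handwheel '[{"hand":-1,"offset":[0.6,-0.5,2],"turn":[0,0,0]},{"hand":-1,"offset":[0.6,-0.5,4],"turn":[0,0,0]},{"hand":-1,"offset":[0.6,-0.5,5],"turn":[0,0,0]},{"hand":-1,"offset":[0.6,-0.5,5.5],"turn":[0,0,0]},{"hand":-1,"offset":[0.6,-0.5,5.5],"turn":[0,0,0]}]' 
python3 -c "
from h import *
heft(3)"
```

```text
clock: 12.15
eef_pos: [653.3, 230.6, 233.8]
eef_rot: [0.001, -0.262, 0.965, -0.0]
force: [-8.8, -3.0, 10.9]
grip_width: 56.1
grasp_force: 30.0
clock 12.3 F [-8.67 -3.03 10.51] sd [0.24 0.15 0.32] tau [-69.63 -33.05] tcp [653.3 230.6 233.8] 55.764444882559694
```

Contact is firm. Release, rise, and go to the third tin.

```bash
python3 -m handwheel '[{"hand":1,"offset":[0,0,-0.5],"turn":[0,0,0]},{"hand":1,"offset":[0,0,-0.5],"turn":[0,0,0]},{"hand":1,"offset":[0,0,-0.5],"turn":[0,0,0]},{"hand":1,"offset":[0,0,-0.5],"turn":[0,0,0]},{"hand":1,"offset":[0,0,-0.5],"turn":[0,0,0]}]'
python3 -m handwheel '[{"hand":1,"offset":[0,0,-20],"turn":[0,0,0]},{"hand":1,"offset":[0,0,-60],"turn":[0,0,0]},{"hand":1,"offset":[0,0,-110],"turn":[0,0,0]},{"hand":1,"offset":[0,0,-155],"turn":[0,0,0]},{"hand":1,"offset":[0,0,-160],"turn":[0,0,0]},{"hand":1,"offset":[0,0,-160],"turn":[0,0,0]}]'
python3 -c "
from h import *
i=lids(89); cv2.imwrite('pics/w3.png',i)
go(500,-236,215,21)"
```

```text
clock: 12.8
eef_pos: [653.2, 230.6, 232.1]
eef_rot: [0.0, -0.262, 0.965, -0.0]
force: [0.4, 0.6, 0.0]
grip_width: 91.9
grasp_force: 0.0
clock: 13.4
eef_pos: [653.1, 230.6, 393.4]
eef_rot: [0.001, -0.262, 0.965, 0.0]
force: [0.6, 0.3, -0.4]
grip_width: 93.9
grasp_force: 0.0
wrist [371.  28.] 3928 rect [495.1 216.6] [48.8 48.1] 2.7 mean [497.7 218.7]
wrist [ 36. 190.] 4183 rect [744.1  42.3] [58.3 68.9] 28.8 mean [744.4  44. ]
wrist [281. 207.] 3108 rect [652.9 231.1] [49.4 49. ] 30.3 mean [652.  230.6]
clock 13.45 tcp [653.1 230.6 391.4] yang 120.3 F [-0.25 -0.94 -0.3 ] grip 94.5 0.0
  offset [ 367.8 -325.5   -3.5] turn [ 1.000e-03 -0.000e+00 -1.408e+00]
```

```bash
python3 -m handwheel '[{"hand":1,"offset":[31,-27,-3],"turn":[0,0,0.145]},{"hand":1,"offset":[61,-54,-3],"turn":[0,0,0.29]},{"hand":1,"offset":[92,-81,-3],"turn":[0,0,0.435]},{"hand":1,"offset":[122,-108,-3],"turn":[0,0,0.58]},{"hand":1,"offset":[153,-135,-3],"turn":[0,0,0.725]},{"hand":1,"offset":[184,-163,-3],"turn":[0,0,0.87]},{"hand":1,"offset":[214,-190,-3],"turn":[0,0,1.015]},{"hand":1,"offset":[245,-217,-3],"turn":[0,0,1.16]}]' 
python3 -c "
from h import *
go(500,-236,215,21)"
```

```text
clock: 14.25
eef_pos: [550.5, -81.8, 393.0]
eef_rot: [-0.002, 0.313, 0.95, -0.0]
force: [-0.0, 0.9, -0.4]
grip_width: 93.7
grasp_force: 0.0
clock 14.25 tcp [550.5 -81.8 393. ] yang 53.5 F [-0.01  0.89 -0.43] grip 93.7 0.0
  offset [ -51.1 -154.    -1.9] turn [-0.002 -0.003  0.568]
```

```bash
python3 -m handwheel '[{"hand":0.7,"offset":[-51,-154,0],"turn":[0,0,0.57]},{"hand":0.7,"offset":[-51,-154,0],"turn":[0,0,0.57]},{"hand":0.7,"offset":[-51,-154,0],"turn":[0,0,0.57]},{"hand":0.7,"offset":[-51,-154,0],"turn":[0,0,0.57]},{"hand":0.7,"offset":[-51,-154,0],"turn":[0,0,0.57]},{"hand":0.7,"offset":[-51,-154,0],"turn":[0,0,0.57]}]' 
python3 -c "
from h import *
i=lids(); cv2.imwrite('pics/w4.png',i); s=monitor.observe(); blobs('wrist',i,(40,90,40),(80,255,255),84,s,300)
blobs('wrist',i,(3,90,50),(18,255,255),6,s,3000)
go(500,-236,48,21)"
```

```text
clock: 14.85
eef_pos: [501.8, -234.4, 393.8]
eef_rot: [-0.001, 0.564, 0.826, -0.0]
force: [0.1, 0.2, -0.5]
grip_width: 79.7
grasp_force: 0.0
wrist [415. 202.] 11015 rect [ 608.3 -189.8] [94.1 94.2] 9.7 mean [ 607.8 -187.6]
wrist [278. 207.] 3029 rect [ 498.7 -235.7] [48.9 49.3] 21.4 mean [ 498.4 -235.1]
wrist [547. 283.] 1205 rect [ 762.2 -206.1] [33.3 64.2] 0.5 mean [ 757.8 -212.2]
wrist [337. 396.] 4106 rect [ 627.6 -402.5] [120.2  59.2] 21.6 mean [ 628.8 -401.7]
wrist [163. 140.] 4980 rect [ 388.9 -217.5] [65.9 58. ] -23.8 mean [ 387.7 -217. ]
wrist [287. 308.] 3706 rect [ 540.7 -319.4] [72.5 72.7] 21.5 mean [ 542.8 -325.9]
wrist [415. 202.] 11015 rect [ 645.5 -197. ] [119.6 119.6] 9.8 mean [ 644.8 -194.2]
wrist [278. 207.] 3029 rect [ 506.3 -255.3] [62.1 62.6] 21.5 mean [ 505.9 -254.6]
wrist [337. 396.] 4106 rect [ 670.1 -467.2] [152.8  75.3] 21.6 mean [ 671.7 -466.2]
clock 14.9 tcp [ 502.  -233.9  394.2] yang 21.4 F [0.84 0.18 0.8 ] grip 80.0 0.0
  offset [ -1.5  -2.4 166.2] turn [-0.001 -0.001  0.008]
```

View pics/w4.png

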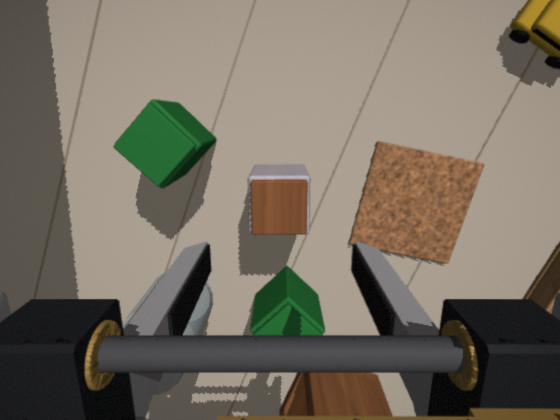

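The third tin is at (278,207), with a clear finger lane between the green look-alikes at (163,140) and (287,308). The mat is at (415,202) and measures 119.6 mm square, as it should.

```bash
python3 -m handwheel '[{"hand":0.7,"offset":[-0.5,-3.7,50],"turn":[0,0,0]},{"hand":0.7,"offset":[-0.5,-3.7,95],"turn":[0,0,0]},{"hand":0.7,"offset":[-0.5,-3.7,135],"turn":[0,0,0]},{"hand":0.7,"offset":[-0.5,-3.7,160],"turn":[0,0,0]},{"hand":0.7,"offset":[-0.5,-3.7,166],"turn":[0,0,0]},{"hand":0.7,"offset":[-0.5,-3.7,166],"turn":[0,0,0]}]' 
python3 -m handwheel '[{"hand":-1,"offset":[0,0,0],"turn":[0,0,0]},{"hand":-1,"offset":[0,0,0],"turn":[0,0,0]},{"hand":-1,"offset":[0,0,0],"turn":[0,0,0]},{"hand":-1,"offset":[0,0,0],"turn":[0,0,0]},{"hand":-1,"offset":[0,0,0],"turn":[0,0,0]},{"hand":-1,"offset":[0,0,0],"turn":[0,0,0]}]' 20
python3 -m handwheel '[{"hand":-1,"offset":[0,0,-8],"turn":[0,0,0]},{"hand":-1,"offset":[0,0,-20],"turn":[0,0,0]},{"hand":-1,"offset":[0,0,-50],"turn":[0,0,0]},{"hand":-1,"offset":[0,0,-80],"turn":[0,0,0]},{"hand":-1,"offset":[0,0,-100],"turn":[0,0,0]},{"hand":-1,"offset":[0,0,-100],"turn":[0,0,0]},{"hand":-1,"offset":[0,0,-100],"turn":[0,0,0]}]' 
python3 -c "
from h import *
heft()
go(645.5,-197,150,21)"
```

```text
clock: 15.5
eef_pos: [498.7, -235.8, 228.9]
eef_rot: [-0.001, 0.564, 0.826, -0.0]
force: [0.7, -0.1, -1.1]
grip_width: 80.0
grasp_force: 0.0
clock: 16.1
eef_pos: [498.6, -236.7, 230.1]
eef_rot: [0.001, 0.565, 0.825, 0.0]
force: [-0.2, 1.2, 7.5]
grip_width: 56.0
grasp_force: 20.0
clock: 16.8
eef_pos: [498.1, -236.5, 329.0]
eef_rot: [0.0, 0.565, 0.825, 0.0]
force: [-0.2, 0.1, -1.3]
grip_width: 56.1
grasp_force: 20.0
clock 17.3 F [ 0.13  0.11 -1.45] sd [0.65 0.58 0.49] tau [-56.09 -33.41] tcp [ 498.4 -236.6  328.9] 56.08981363669541
clock 17.3 tcp [ 498.4 -236.6  328.9] yang 21.2 F [ 0.12 -0.52 -1.08] grip 56.1 20.0
  offset [-16.3 151.5  -1.1] turn [-0.    -0.     0.004]
```

1.45 N is the lightest. On to the mat.

```bash
python3 -m handwheel '[{"hand":-1,"offset":[-4,40,0],"turn":[0,0,0]},{"hand":-1,"offset":[-8,80,0],"turn":[0,0,0]},{"hand":-1,"offset":[-13,120,0],"turn":[0,0,0]},{"hand":-1,"offset":[-16.3,151,20],"turn":[0,0,0]},{"hand":-1,"offset":[-16.3,151,55],"turn":[0,0,0]},{"hand":-1,"offset":[-16.3,151,80],"turn":[0,0,0]},{"hand":-1,"offset":[-16.3,151,88],"turn":[0,0,0]},{"hand":-1,"offset":[-16.3,151,88],"turn":[0,0,0]}]' 
python3 -c "
from h import *
heft(4)
go(645.5,-197,56.1,21)"
```

```text
clock: 18.1
eef_pos: [644.9, -197.3, 240.4]
eef_rot: [-0.001, 0.565, 0.825, -0.0]
force: [0.5, -0.3, -0.2]
grip_width: 55.9
grasp_force: 20.0
clock 18.3 F [ 0.45  0.   -1.07] sd [0.47 0.53 0.12] tau [-71.74 -31.98] tcp [ 645.2 -197.4  243.1] 56.49569938839554
clock 18.3 tcp [ 645.2 -197.4  243.1] yang 21.2 F [-0.04 -0.1  -1.2 ] grip 56.5 20.0
  offset [0.3 0.4 7. ] turn [0.002 0.002 0.003]
```

```bash
python3 -m handwheel '[{"hand":-1,"offset":[0.3,0.4,2],"turn":[0,0,0]},{"hand":-1,"offset":[0.3,0.4,3.5],"turn":[0,0,0]},{"hand":-1,"offset":[0.3,0.4,4.5],"turn":[0,0,0]},{"hand":-1,"offset":[0.3,0.4,5],"turn":[0,0,0]},{"hand":-1,"offset":[0.3,0.4,5],"turn":[0,0,0]}]' 
python3 -c "
from h import *
heft(4)"
```

```text
clock: 18.8
eef_pos: [645.3, -196.8, 236.2]
eef_rot: [-0.0, 0.565, 0.825, 0.0]
force: [-1.1, 0.0, 0.8]
grip_width: 56.0
grasp_force: 20.0
clock 19.0 F [-0.39  0.35 -0.39] sd [0.27 0.36 0.47] tau [-73.21 -32.61] tcp [ 645.3 -196.8  236.2] 55.71308472715303
```

```bash
python3 -m handwheel '[{"hand":-1,"offset":[0,0,0.3],"turn":[0,0,0]},{"hand":-1,"offset":[0,0,0.3],"turn":[0,0,0]},{"hand":1,"offset":[0,0,0.3],"turn":[0,0,0]},{"hand":1,"offset":[0,0,0.3],"turn":[0,0,0]},{"hand":1,"offset":[0,0,0.3],"turn":[0,0,0]},{"hand":1,"offset":[0,0,0.3],"turn":[0,0,0]},{"hand":1,"offset":[0,0,0.3],"turn":[0,0,0]}]'
python3 -m handwheel '[{"hand":1,"offset":[0,0,-20],"turn":[0,0,0]},{"hand":1,"offset":[0,0,-60],"turn":[0,0,0]},{"hand":1,"offset":[0,0,-110],"turn":[0,0,0]},{"hand":1,"offset":[0,0,-160],"turn":[0,0,0]},{"hand":1,"offset":[0,0,-200],"turn":[0,0,0]},{"hand":1,"offset":[0,0,-200],"turn":[0,0,0]},{"hand":1,"offset":[0,0,-200],"turn":[0,0,0]}]'
python3 - <<'E'
from h import *
i=lids(90); cv2.imwrite("pics/w5.png",i)
s=monitor.observe(); blobs("wrist",i,(3,60,30),(20,255,255),6,s,8000)
cv2.imwrite("pics/scene2.png",optics.camera("scene")); go(645.5,-197,56,21)
E
```

```text
clock: 19.7
eef_pos: [645.3, -196.8, 235.8]
eef_rot: [-0.0, 0.565, 0.825, -0.0]
force: [-0.3, -0.8, 0.7]
grip_width: 92.1
grasp_force: 0.0
clock: 20.4
eef_pos: [645.2, -196.7, 436.2]
eef_rot: [0.001, 0.565, 0.825, 0.0]
force: [-0.6, 0.0, -0.6]
grip_width: 93.9
grasp_force: 0.0
wrist [472.  59.] 4335 rect [758.2 -22.7] [71.  59.8] 8.6 mean [756.4 -20.1]
wrist [282. 179.] 8323 rect [ 639.6 -182.3] [94.2 94.7] 9.7 mean [ 639.3 -181. ]
wrist [460. 248.] 10155 rect [ 833.5 -198.1] [107.4 138.8] 0.2 mean [ 835.5 -182.1]
wrist [377. 323.] 783 rect [ 792.1 -283.5] [42.1 45.7] 21.3 mean [ 794.  -290.5]
wrist [214. 330.] 427 rect [ 637.  -366.4] [18.4 52.8] -0.1 mean [ 630.3 -363.8]
wrist [213. 394.] 2658 rect [ 656.6 -448.9] [119.1  67. ] 21.1 mean [ 656.5 -445.6]
wrist [282. 180.] 8618 rect [ 644.6 -196.6] [119.4 120.3] 9.6 mean [ 644.2 -195.3]
wrist [460. 248.] 10539 rect [ 887.6 -216. ] [136.5 174. ] 0.1 mean [ 890.3 -195.9]
clock 20.5 tcp [ 645.3 -196.8  434.1] yang 21.2 F [ 0.14  0.26 -0.54] grip 93.7 0.0
  offset [ -0.6   0.5 198.1] turn [-0.002 -0.002  0.003]
```

View pics/w5.png

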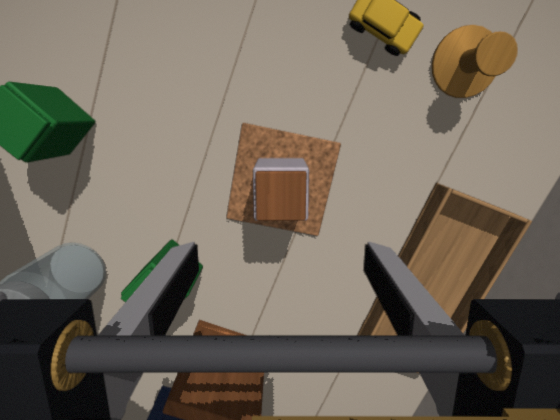

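View pics/scene2.png

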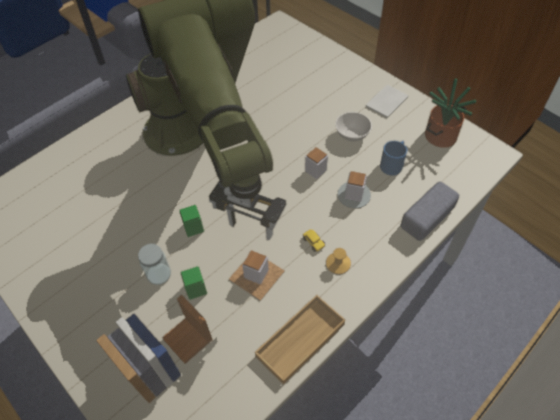

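View pics/w3.png

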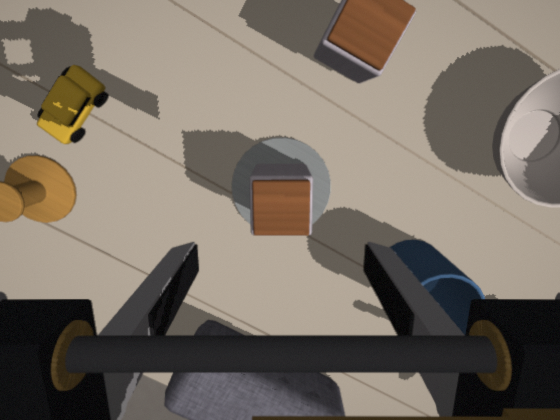

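The heavy tin stands upright in the middle of the coaster (tin and disc both centred at column 281). The light one is centred on the mat at (282,180), within about 1 mm. The part-full tin is where it was, and nothing else has moved.

```bash
python3 -c "
from station import ticket
print(ticket.job_done())"
```

```text
the job is handed in; nothing more can be done
None
```

I handed the job in at about 20.5 s: the heaviest tin (7.2 N) stands in the middle of the coaster, the lightest (1.45 N) in the middle of the mat, and the part-full one (3.4 N) is back where it stood.

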